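# Unhook the flap bin from its retaining lip and take it off the shelf

## Task

Take the beige flap bin off the galvanised shelf by its handle: draw it forward until its feet come up against the retaining lip, then lift and tip the front of the bin up so that the feet clear the lip under the keeper rail, and draw it off without forcing it against the steel. Stand it down gently, flat on its base, on the worktop right in front of the shelf, clear of it, and let go; leave the mug, the pump bottle and the brush as they are.

Things in the scene. Friction and masses are not known exactly. Their poses are not given: they have to be found in the camera images.
- bin: Beige plastic hopper bin, hinged flap at front, empty, 0.28 kg +-25 %, 200 long (x) x 130 wide (y) x 90 mm high. Origin: middle of length and width, level with the soles; z up, -x to its front. Flat top z = 90 from x = -55 to 100; front wall at x = -100. Starts on the lower deck, square to the shelf within 0.05 rad. Brittle: cracks if pressed over 25 N on the shelf, 40 N on the worktop.
- bin_grip (a point): Where to grip: in the bin's frame at x = -128, y = 0, z = 60 mm (axes as the bin's), in the middle of an upright loop handle lying in the bin's fore-and-aft plane: 16 mm thick (y), standing out from the front wall from x = -100 to -156 mm, z = 30 to 72 mm.
- bin_foot (a point): On the bin at x = 40, y = 0, z = 0 mm (axes as the bin's): lower front edge of its two rear stop feet, each 60 long (x = 40 to 100), 16 high, 26 mm wide at y = +-42. The underside elsewhere is at z = 16 mm and rests on the shelf's lip; two 16 mm high toes (x = -100 to -92) hang in front of the lip, so that off the shelf the bin stands level on toes and feet.
- shelf: Fixed galvanised rack on the worktop, 315 deep (x) x 360 wide (y) x 270 mm high. Origin: middle of its footprint at worktop level; -x points out of its open front. Lower deck top z = 50 mm, front edge x = -165; upper deck z = 180 to 205, front edge x = -112. Across it is clamped a steel retaining frame: a lip on the lower deck, rigidly joined to a keeper rail over the bin.
- shelf_front (a point): Middle of the lower deck's front edge (shelf frame x = -165, y = 0, z = 50 mm; axes as the shelf's). Lip: upturned steel, 16 mm high, 5 mm thick, full width. How deep the frame is clamped differs each time and is NOT measured: the lip's inner face is 8 to 73 mm behind this edge, so the feet meet it with the bin's origin somewhere from x = -197 to -132 in the shelf frame. Feel for it.
- shelf_top (a point): Middle of the upper deck's front edge (shelf frame x = -112, y = 0, z = 205 mm). Keeper rail below it: lower face z = 152 mm (12 above the bin's top), 30 deep, front edge 38 mm further in than the lip's inner face. Lifted level, the bin meets it 4 mm before the feet clear the lip. Tipped at the lip it clears (rear edge 2.5 mm up, front up 0.25 rad); 10 mm or more short of the lip it jams.
- table: The worktop, level, top at z = 0.
- mug: White ceramic mug holding plastic scrapers, 80 mm across, 95 mm high, on the upper deck. Origin at the centre of its base. Leave it alone.
- pump_bottle: White pump bottle with the pump locked down, 68 mm across, 181 mm high, on the upper deck. Origin at the centre of its base. Leave it alone.
- brush: Long-handled grout brush lying on the worktop, 300 mm long (x), 25 mm high. Origin on the worktop under about its middle. Leave it alone.

How it is judged:
By the outcome, as a careful person would: the job done as asked, in the order asked, and still so for the second after the job is handed in, with the robot touching nothing.
It also fails if it takes over 61 s, if anything falls off the work surface, if the arm or the gripper's body presses on something with over 40 N, if the wrist force passes 120 N, or if a joint passes its speed limit or range.

## Robot

A 6-joint arm with a two-finger parallel gripper is mounted at the origin on the work surface. World frame = base frame: x ahead of the robot, y to its left, z up, the work surface at z = 0. Lengths are in m, angles in rad, forces in N, time in s.
With the tool pointing down it reaches from about 0.3 to 0.875 m from the base axis. Payload 6.4 kg.
Tool frame: the origin (TCP) lies at the very end of the fingers, on their centre line; the grasp point (between the pads) lies 19 mm behind it; z points along the fingers, y is the line along which they close (so a half turn about z gives the same grasp; the last joint's range is limited). The gripper opens to 85 mm and grips with 20 to 120 N. Pads are 22 mm wide; open, the fingers measure 114 mm over their backs; the gripper's body (76 mm by 85 mm) begins 54 mm behind the grasp point. The pads swing forward as they close: fully open they stand 13 mm farther back than shut.
Start: joints at [-1.443, 0.181, 1.607, -0, 1.354, -0.206], TCP at [0.188, -0.543, 0.231] pointing down, gripper open.
Joint ranges: [-2.99, 2.99], [-0.89, 2.07], [0.3, 2.58], [-1.14, 4.28], [0, 2.63], [-3.12, 3.12]. Speed limits (rad/s): [2.57, 2.57, 3.01, 3.14, 3.14, 3.14].

## Interface

Orientations are given as a unit quaternion [w, x, y, z].
In Python, from bench import ctrl, camera, calibration, order, outline_of gives the robot as it stands.
- The arm moves only by the tool move_arm, never from a script. Its argument "series" is a list that holds one entry, the list of rows, each a list of 5 numbers: the opening, from 0 (shut) to 1 (fully open), then the shift along the tool's x, y, z in mm, then the turn about the tool's z in rad. A call has exactly 10 rows; each row is the pose to reach, as a shift and turn from the pose commanded when the call began, along the tool's axes at that moment; what a row does not reach only later rows make up. A row lasts 1/12 s, in which the tool goes at most 41.7 mm and 7.16 degrees, less where a joint would pass 70% of its speed; a pose out of reach is approached as far as the arm can. A call with a gripper value outside its range is refused whole. The fingers move at their own pace and stop on an object; the grip force is fixed at half the most. Time passes only in rows, so rows that repeat a pose let the fingers close, or fill a call up. It gives the time, the measured TCP pose, the force, the opening and the grip force at its end, in the units of the state.
- ctrl.get_obs(): the state, without advancing time (a new reading comes with each control period).
- camera(name): name is "scene" or "top" or "wrist"; returns (picture, depth): 480x640x3 uint8, blue, green, red; 480x640 float32, m along the optical axis (not along the pixel's ray), 0 where there is no reading.
- calibration(name): a dict with "intrinsics" (3x3 intrinsics, pixels), "rvec" (rotation vector, rad) and "tvec" (3), from world to camera coordinates, as OpenCV has them. Camera axes: x right, y down, z forward; pixel columns grow to the right and rows downward; lengths in m; the calibration is good to about 2 mm. A picture is of the moment at which its call begins: read the wrist's pose just before it. calibration takes no time and is no camera call; for the wrist camera it gives the pose at the moment of the call.
- order.hand_in(): hands the job in; it is judged then, once.
Trained networks look in the newest picture that a camera, given by its name, has taken for a name from the list of things; names that differ only in an ending like _2 or _b are one class to them, and where a whole thing is asked for, a point or a joint stands for the part that bears it (a point fixed in the world has none). Each returns a list of dicts, best first, with "conf" (0 to 1); they miss things now and then, are a little off and sometimes report something else, mostly with a low value. They report only what shows in the picture. A call takes as long as a camera call.
- outline_of(target, camera): "region" (480x640 bool, what is visible of it) and "bbox" ([centre column, centre row, width, height] in pixels, round what is visible of it).
The state is a dict: "time_s": time; "q": joint angles; "dq": joint speeds; "joint_efforts": joint torques, N m; "eef_pos": TCP position; "eef_rot": TCP orientation; "wrist_force": force on the tool from outside, world axes, zero at the start; "torque": the same for the moment, N m; "opening": opening from 0.0 (shut) to 1.0 (fully open); "grasp_force": force on a finger pad.
Only numpy, scipy, OpenCV 4.12 (cv2) and the standard library are available. Lean on these libraries where they do the work, as an engineer would, in place of code of your own. Each camera call takes 0.05 s, during which the arm holds its last target. There are 200 camera calls.

## Working session

There is one attempt and no reset: what is moved stays moved. The work goes in short steps, Python scripts to look and compute and a tool call to move; the robot and the scene stay as the last step left them, time stands still between calls to the robot, and variables do not carry over. Pictures are saved under pics/ and viewed, at most 10 in all, crops included, and the job is handed in when it is done.

Besides the shell and the picture viewer there is one more tool, called by a JSON object that holds its "name" and its "arguments". move_arm: Moves the arm, as the interface text tells. Its arguments: {"type":"object","properties":{"series":{"type":"array","items":{"type":"array","items":{"type":"array","items":{"type":"number"}}}}},"required":["series"]}

```bash
ls; mkdir -p pics
cat > h.py <<'E'
import numpy as np, cv2
from bench import ctrl, camera, calibration, order, outline_of
def cloud(name, depth):
    c=calibration(name);K=np.array(c["intrinsics"]).reshape(3,3);R,_=cv2.Rodrigues(np.array(c["rvec"],float));t=np.array(c["tvec"],float).ravel()
    v,u=np.mgrid[0:480,0:640];p=np.stack([(u-K[0,2])/K[0,0]*depth,(v-K[1,2])/K[1,1]*depth,depth],-1)
    return (p-t)@R
E
python3 - <<'E'
from h import *
s=ctrl.get_obs();print({k:np.round(v,3).tolist() for k,v in s.items()})
ims=[]
for n in("scene","top"):
    im,d=camera(n);P=cloud(n,d);ims.append(im)
    for t in("bin","bin_grip","shelf","mug","pump_bottle","brush"):
        for o in outline_of(t,n)[:1]:
            m=o["region"]&(d>0);q=P[m]
            print(n,t,round(o["conf"],2),np.round(o["bbox"]),m.sum(),np.round(np.percentile(q,[2,50,98],axis=0),3).tolist() if len(q) else None)
cv2.imwrite("pics/a.png",cv2.resize(np.vstack(ims),(800,1200))[:600]);cv2.imwrite("pics/b.png",ims[1])
E
```

```text
pics
{'time_s': 0.0, 'q': [-1.443, 0.182, 1.608, 0.0, 1.354, -0.206], 'dq': [-0.001, -0.0, 0.001, 0.001, 0.002, 0.0], 'joint_efforts': [-0.0, -44.487, -35.134, -0.0, 0.009, 0.0], 'eef_pos': [0.188, -0.543, 0.23], 'eef_rot': [-0.001, 0.986, 0.166, 0.0], 'wrist_force': [0.432, -0.547, 0.087], 'torque': [-0.018, -0.007, 0.021], 'grasp_force': 0.0, 'opening': 0.998}
scene bin 0.72 [290. 216.  68.  73.] 2854 [[0.476, -0.152, 0.06], [0.54, -0.096, 0.127], [0.607, -0.016, 0.145]]
scene shelf 0.75 [240. 173. 217. 229.] 19370 [[0.385, -0.415, 0.038], [0.602, -0.214, 0.204], [0.764, -0.076, 0.259]]
scene mug 0.94 [203. 154.  51.  75.] 1944 [[0.604, -0.303, 0.206], [0.645, -0.26, 0.275], [0.699, -0.226, 0.386]]
scene pump_bottle 0.68 [253. 122.  33.  60.] 1559 [[0.481, -0.289, 0.211], [0.517, -0.249, 0.322], [0.54, -0.233, 0.387]]
scene brush 0.75 [449. 368. 103.  73.] 1190 [[0.325, 0.379, 0.009], [0.463, 0.4, 0.022], [0.607, 0.422, 0.029]]
top bin 0.82 [371. 250.  78.  79.] 3633 [[0.471, -0.149, 0.067], [0.528, -0.099, 0.131], [0.598, -0.023, 0.143]]
top bin_grip 0.59 [371. 251.  78.  80.] 3617 [[0.471, -0.149, 0.074], [0.528, -0.1, 0.132], [0.597, -0.022, 0.143]]
top shelf 0.79 [473. 215. 244. 243.] 29806 [[0.387, -0.415, 0.048], [0.557, -0.226, 0.205], [0.754, -0.088, 0.258]]
top mug 0.92 [488. 157.  74.  89.] 3460 [[0.598, -0.3, 0.21], [0.638, -0.26, 0.294], [0.695, -0.227, 0.391]]
top pump_bottle 0.64 [495. 244.  68.  57.] 2631 [[0.471, -0.288, 0.215], [0.496, -0.251, 0.334], [0.531, -0.231, 0.386]]
top brush 0.69 [134. 297.  34. 142.] 1589 [[0.324, 0.376, 0.005], [0.455, 0.396, 0.022], [0.603, 0.419, 0.026]]
```

View pics/a.png

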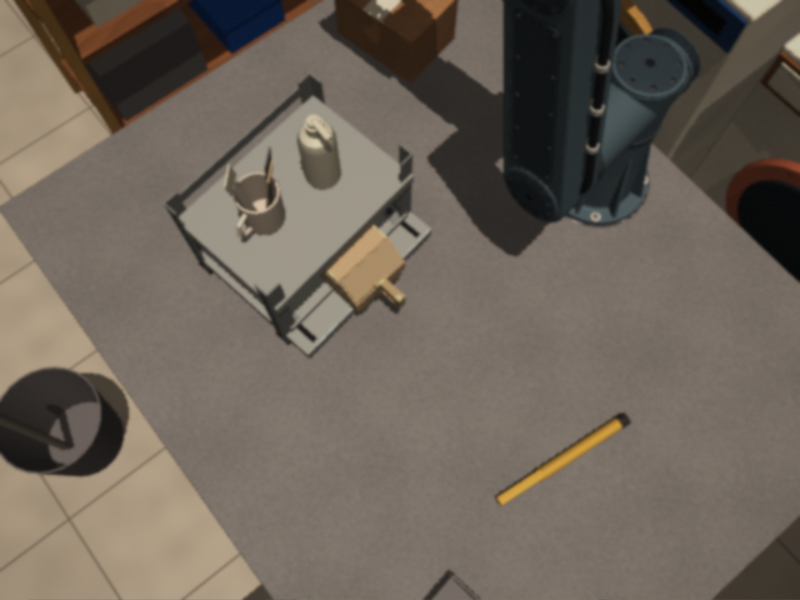

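View pics/b.png

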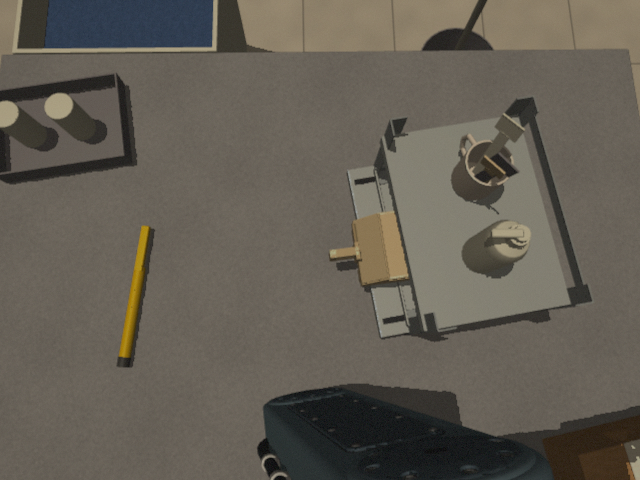

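The top view shows the bin at (371,250) with its handle at (345,254), pointing left along about +y, and the lip strip at columns 350–405. Next I'll get the bin's axis and the handle position.

Run:
```python
from h import *
for n in("top","scene"):
    im,d=camera(n);P=cloud(n,d);o=outline_of("bin",n)[0];m=o["region"]&(d>0);m=cv2.erode(m.astype(np.uint8),np.ones((2,2)))>0
    q=P[m]
    t=q[np.abs(q[:,2]-.14)<.006][:,:2].astype(np.float32)
    r=cv2.minAreaRect(t*1000);print(n,"top rect",r,np.round(cv2.boxPoints(r)).tolist())
    u=np.array([np.sin(.0),1.]) 
    h=q[(q[:,1]>-.065)&(q[:,2]<.13)&(q[:,2]>.1)]
    for y in np.arange(-.07,0.02,.008):
        k=h[np.abs(h[:,1]-y)<.004]
        if len(k): print(round(y,3),len(k),np.round([k[:,0].min(),k[:,0].mean(),k[:,0].max(),k[:,2].max()],4))
    # shelf upper deck front edge and lower deck front edge
    mm=outline_of("shelf",n)[0]["region"]&(d>0);s=P[mm]
    for lo,hi in((.04,.056),(.2,.21)):
        k=s[(s[:,2]>lo)&(s[:,2]<hi)];E=[]
        for x in np.arange(k[:,0].min()+.03,k[:,0].max()-.03,.01):
            w=k[np.abs(k[:,0]-x)<.005]
            if len(w)>3:E.append((x,w[:,1].max()))
        E=np.array(E);l=cv2.fitLine(E.astype(np.float32),cv2.DIST_HUBER,0,.001,.001).ravel();print(lo,np.round(l,4))
```

```text
top top rect ((0.0, 0.0), (0.0, 0.0), 0.0) [[0.0, 0.0], [0.0, 0.0], [0.0, 0.0], [0.0, 0.0]]
0.04 [ 0.9878  0.1558  0.5442 -0.0825]
0.2 [ 0.9878  0.1559  0.5967 -0.1276]
scene top rect ((541.8217163085938, -120.97456359863281), (131.53125, 60.045555114746094), 7.901728630065918) [[473.0, -100.0], [481.0, -160.0], [611.0, -142.0], [603.0, -82.0]]
-0.062 107 [0.5178 0.5596 0.599  0.1261]
-0.054 39 [0.5237 0.5442 0.5938 0.1278]
-0.046 30 [0.5231 0.5325 0.5405 0.1266]
-0.038 25 [0.522  0.5314 0.5404 0.1274]
-0.03 27 [0.522  0.5309 0.5404 0.1244]
-0.022 28 [0.521  0.5307 0.538  0.1278]
-0.014 33 [0.5197 0.5297 0.5367 0.1283]
-0.006 14 [0.5205 0.5288 0.5365 0.1214]
0.04 [ 0.9878  0.1559  0.5817 -0.0761]
0.2 [ 0.9873  0.1589  0.537  -0.1366]
```

{"name": "move_arm", "arguments": {"series": [[[1,16,-26,-20,-0.1],[1,33,-53,-40,-0.2],[1,50,-79,-60,-0.3],[1,66,-106,-70,-0.4],[1,83,-132,-70,-0.5],[1,99,-158,-70,-0.6],[1,116,-185,-70,-0.7],[1,132,-211,-70,-0.8],[1,149,-238,-70,-0.9],[1,165,-264,-70,-1.0]]]}}

```text
time_s: 1.83
eef_pos: [0.2578, -0.2383, 0.3014]
eef_rot: [0.0, 0.784, 0.62, 0.0]
wrist_force: [0.3, -0.2, -0.1]
opening: 0.998
grasp_force: 0.0
```

{"name": "move_arm", "arguments": {"series": [[[1,29,4,0,-0.05],[1,58,8,0,-0.1],[1,88,14,0,-0.15],[1,118,20,0,-0.2],[1,148,28,0,-0.25],[1,177,38,5,-0.3],[1,206,48,10,-0.34],[1,234,58,15,-0.37],[1,260,68,20,-0.37],[1,284,79,20,-0.37]]]}}

```text
time_s: 2.67
eef_pos: [0.4013, 0.0197, 0.2805]
eef_rot: [-0.0, 0.658, 0.753, -0.0]
wrist_force: [-0.1, -0.3, 0.1]
opening: 0.993
grasp_force: 0.0
```

Run:
```python
from h import *
s=ctrl.get_obs();print(s["eef_pos"],s["eef_rot"],s["time_s"])
im,d=camera("wrist");P=cloud("wrist",d)
L=outline_of("bin","wrist");print([(round(o["conf"],2),o["bbox"]) for o in L])
if L:
    m=L[0]["region"]&(d>0);q=P[m];print(np.round(np.percentile(q,[1,50,99],axis=0),3).tolist())
    for y in np.arange(-.08,0.02,.008):
        k=q[(np.abs(q[:,1]-y)<.004)&(q[:,2]>.07)]
        if len(k): print(round(y,3),len(k),np.round([k[:,0].min(),(k[:,0].min()+k[:,0].max())/2,k[:,0].max(),k[:,2].max()],4))
cv2.imwrite("pics/c.png",im)
```

```text
[0.40131466 0.01967539 0.28050856] [-3.54669841e-04  6.58093334e-01  7.52936265e-01 -1.40470534e-04] 2.6667
[(0.57, [453.2, 363.8, 174.0, 200.2])]
[[0.471, -0.169, 0.058], [0.507, -0.087, 0.121], [0.596, -0.007, 0.143]]
-0.08 873 [0.47   0.5355 0.601  0.1254]
-0.072 1331 [0.4691 0.5347 0.6002 0.1233]
-0.064 1191 [0.4746 0.5372 0.5998 0.1163]
-0.056 1115 [0.5161 0.5575 0.5989 0.1143]
-0.048 86 [0.5237 0.5277 0.5317 0.0921]
-0.04 169 [0.5224 0.531  0.5397 0.1241]
-0.032 338 [0.5215 0.53   0.5386 0.1247]
-0.024 329 [0.5205 0.5293 0.5381 0.1247]
-0.016 364 [0.5197 0.5281 0.5365 0.1246]
-0.008 566 [0.5191 0.5274 0.5357 0.1251]
```

View pics/c.png

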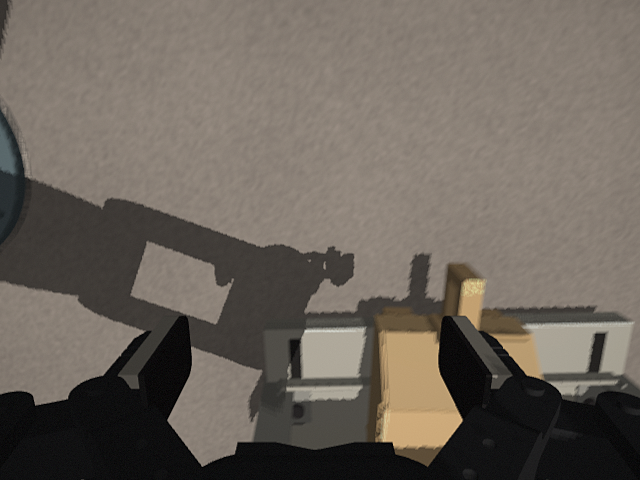

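{"name": "move_arm", "arguments": {"series": [[[1,-13,25,10,0],[1,-26,49,25,0],[1,-39,73,45,0],[1,-52,98,65,0],[1,-63,121,85,0],[1,-63,121,110,0],[1,-63,121,135,0],[1,-63,121,160,0],[1,-63,121,180,0],[1,-63,121,187,0]]]}}

```text
time_s: 3.6
eef_pos: [0.5271, -0.0289, 0.0912]
eef_rot: [-0.002, 0.659, 0.752, -0.001]
wrist_force: [0.1, 1.1, 0.3]
opening: 1.005
grasp_force: 0.0
```

Run:
```python
from h import *
s=ctrl.get_obs();print(s["eef_pos"],s["eef_rot"],s["time_s"])
im,d=camera("wrist");P=cloud("wrist",d)
q=P[(d>0)&(P[...,2]>.058)&(P[...,2]<.075)&(P[...,1]<-.03)&(P[...,1]>-.25)]
f=np.array([-.1558,.9878]);E=np.array([.5442,-.0825])@f
b=(E-q[:,:2]@f)*1000
print(len(q),np.histogram(b,np.arange(-20,110,5)))
cv2.imwrite("pics/d.png",im)
```

```text
[ 0.52707984 -0.02888024  0.09116054] [-0.00241896  0.65880916  0.75230512 -0.00128083] 3.6
3096 (array([1687,    4,    0,    0,    0,    0,    0,    0,    0,    0,    0,
          0,    0,    0,    0,    0,    0,    0,    0,    0,    0,    0,
          0,    0,    0]), array([-20, -15, -10,  -5,   0,   5,  10,  15,  20,  25,  30,  35,  40,
        45,  50,  55,  60,  65,  70,  75,  80,  85,  90,  95, 100, 105]))
```

View pics/d.png

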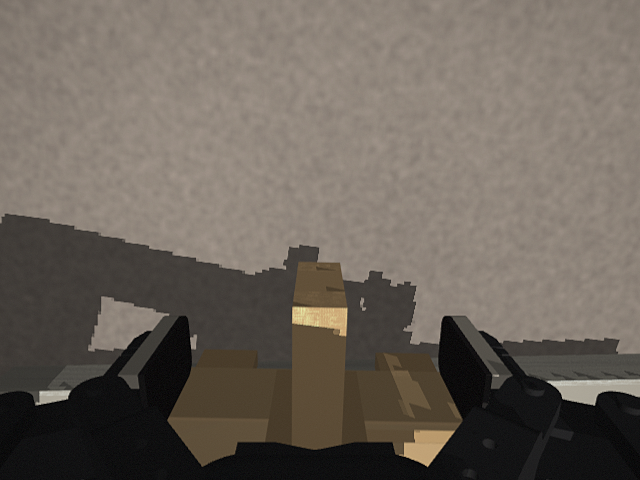

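The handle is centred between the pads (column 320), so I'll close on it.

{"name": "move_arm", "arguments": {"series": [[[0.6,0,0,0,0],[0.3,0,0,0,0],[0,0,0,0,0],[0,0,0,0,0],[0,0,0,0,0],[0,0,0,0,0],[0,0,0,0,0],[0,0,0,0,0],[0,0,0,0,0],[0,0,0,0,0]]]}}

```text
time_s: 4.48
eef_pos: [0.5299, -0.0286, 0.0946]
eef_rot: [0.0, 0.658, 0.753, 0.0]
wrist_force: [-0.3, 1.1, 3.2]
opening: 0.179
grasp_force: 59.2
```

{"name": "move_arm", "arguments": {"series": [[[0,3,0,0,0],[0,7,0,0,0],[0,11,0,0,0],[0,15,0,0,0],[0,19,0,0,0],[0,23,0,0,0],[0,27,0,0,0],[0,30,0,0,0],[0,33,-1,0,0],[0,34,-1,0,0]]]}}

```text
time_s: 5.32
eef_pos: [0.5238, 0.0055, 0.0942]
eef_rot: [-0.0, 0.658, 0.753, -0.0]
wrist_force: [1.0, -1.2, 0.3]
opening: 0.175
grasp_force: 59.0
```

Run:
```python
from h import *
s=ctrl.get_obs();print(s["eef_pos"],s["wrist_force"])
f=np.array([-.1558,.9878]);E=np.array([.5442,-.0825])@f;g=np.array([.9878,.1558]);
for n in("top","scene"):
    im,d=camera(n);P=cloud(n,d);a=P[...,:2]@g;b=(E-P[...,:2]@f)*1000
    a0=np.array([.53,-.1])@g
    for lo,hi in((.08,.16),(-.16,-.08)):
        m=(d>0)&(a-a0>lo)&(a-a0<hi)&(P[...,2]>.03)&(P[...,2]<.1)&(b>-10)&(b<110)
        print(n,[(int(k),int(np.median(P[...,2][m&(abs(b-k)<2)])*1000), int(im[m&(abs(b-k)<2)].mean())) for k in np.arange(-8,100,4) if (m&(abs(b-k)<2)).any()])
```

```text
[0.52379211 0.00546178 0.09422198] [ 0.97445691 -1.17681861  0.33369069]
top [(0, 47, 104), (4, 49, 141), (8, 48, 130), (12, 49, 129), (16, 50, 135), (20, 49, 131), (24, 49, 126), (28, 49, 133), (32, 49, 132), (36, 49, 135), (40, 49, 131), (44, 48, 133), (48, 50, 133), (52, 49, 124), (56, 60, 99), (60, 64, 127), (64, 49, 121), (68, 49, 136), (72, 50, 134), (76, 49, 134), (80, 49, 118), (84, 47, 79)]
top [(0, 46, 68), (4, 49, 74), (8, 49, 70), (12, 49, 65), (16, 49, 63), (20, 49, 64), (24, 49, 62), (28, 49, 73), (32, 49, 82), (36, 49, 95), (40, 49, 105), (44, 49, 121), (48, 49, 126), (52, 49, 126), (56, 61, 103), (60, 68, 91), (64, 50, 122), (68, 50, 133), (72, 49, 134), (76, 50, 134), (80, 49, 119), (84, 48, 91)]
scene [(0, 43, 115), (4, 50, 159), (8, 49, 156), (12, 49, 155), (16, 49, 154), (20, 50, 155), (24, 50, 155), (28, 50, 155), (32, 50, 155), (36, 50, 155), (40, 50, 155), (44, 49, 154), (48, 50, 152), (52, 50, 133), (56, 58, 125), (60, 65, 153), (64, 53, 151), (68, 49, 153), (72, 49, 153), (76, 50, 141), (80, 50, 107), (84, 50, 67), (88, 49, 60), (92, 49, 60), (96, 48, 60)]
scene []
```

The lip's inner face shows about 61 mm behind the edge, so contact should come in about 17 mm. I'll approach slowly and feel for it.

{"name": "move_arm", "arguments": {"series": [[[0,2,0,0,0],[0,4,0,0,0],[0,6,0,0,0],[0,8,0,0,0],[0,9,0,0,0],[0,10,0,0,0],[0,11,0,0,0],[0,11.5,0,0,0],[0,12,0,0,0],[0,12,0,0,0]]]}}

```text
time_s: 6.25
eef_pos: [0.5224, 0.0169, 0.0943]
eef_rot: [-0.0, 0.659, 0.753, 0.0]
wrist_force: [0.4, -1.4, 0.4]
opening: 0.18
grasp_force: 59.0
```

{"name": "move_arm", "arguments": {"series": [[[0,0.5,0,0,0],[0,1,0,0,0],[0,1.5,0,0,0],[0,2,0,0,0],[0,2.3,0,0,0],[0,2.6,0,0,0],[0,2.8,0,0,0],[0,3,0,0,0],[0,3,0,0,0],[0,3,0,0,0]]]}}

```text
time_s: 7.08
eef_pos: [0.522, 0.0198, 0.0943]
eef_rot: [-0.0, 0.659, 0.753, 0.0]
wrist_force: [0.1, -0.9, 1.2]
opening: 0.176
grasp_force: 59.0
```

{"name": "move_arm", "arguments": {"series": [[[0,0.5,0,0,0],[0,1,0,0,0],[0,1.4,0,0,0],[0,1.8,0,0,0],[0,2.1,0,0,0],[0,2.4,0,0,0],[0,2.6,0,0,0],[0,2.8,0,0,0],[0,3,0,0,0],[0,3,0,0,0]]]}}

```text
time_s: 7.92
eef_pos: [0.5217, 0.0228, 0.0943]
eef_rot: [-0.0, 0.659, 0.753, 0.0]
wrist_force: [-0.6, -0.2, 0.0]
opening: 0.179
grasp_force: 59.0
```

{"name": "move_arm", "arguments": {"series": [[[0,0.4,0,0,0],[0,0.8,0,0,0],[0,1.1,0,0,0],[0,1.4,0,0,0],[0,1.7,0,0,0],[0,2,0,0,0],[0,2.2,0,0,0],[0,2.4,0,0,0],[0,2.5,0,0,0],[0,2.5,0,0,0]]]}}

```text
time_s: 8.75
eef_pos: [0.5213, 0.0253, 0.0943]
eef_rot: [-0.0, 0.659, 0.753, 0.0]
wrist_force: [0.6, -1.4, 0.2]
opening: 0.174
grasp_force: 59.0
```

{"name": "move_arm", "arguments": {"series": [[[0,0.4,0,0,0],[0,0.8,0,0,0],[0,1.1,0,0,0],[0,1.4,0,0,0],[0,1.7,0,0,0],[0,2,0,0,0],[0,2.2,0,0,0],[0,2.4,0,0,0],[0,2.5,0,0,0],[0,2.5,0,0,0]]]}}

```text
time_s: 9.58
eef_pos: [0.521, 0.0277, 0.0943]
eef_rot: [-0.0, 0.659, 0.753, 0.0]
wrist_force: [0.1, -1.1, 1.5]
opening: 0.174
grasp_force: 59.0
```

{"name": "move_arm", "arguments": {"series": [[[0,0.4,0,0,0],[0,0.8,0,0,0],[0,1.1,0,0,0],[0,1.4,0,0,0],[0,1.7,0,0,0],[0,2,0,0,0],[0,2.2,0,0,0],[0,2.4,0,0,0],[0,2.5,0,0,0],[0,2.5,0,0,0]]]}}

```text
time_s: 10.42
eef_pos: [0.5206, 0.0297, 0.0942]
eef_rot: [0.0, 0.659, 0.753, -0.0]
wrist_force: [-0.3, -5.2, -1.4]
opening: 0.174
grasp_force: 58.8
```

Run:
```python
from h import *
s=ctrl.get_obs();print(s["eef_pos"],s["wrist_force"],s["torque"])
f=np.array([-.1558,.9878]);g=np.array([.9878,.1558]);E=np.array([.5442,-.0825])@f
G=s["eef_pos"][:2]@f
for n in("top","scene"):
    im,d=camera(n);P=cloud(n,d)
    o=outline_of("bin",n);
    if not o: continue
    q=P[o[0]["region"]&(d>0)];b=(G-q[:,:2]@f)*1000
    print(n,o[0]["conf"],len(q))
    for k in range(-40,200,8):
        w=q[abs(b-k)<4]
        if len(w)>5: print((k,np.round(np.percentile(w[:,2],[50,95])*1000,1).tolist(),np.round(np.percentile(w[:,:2]@g,[3,97]),4).tolist()),end=" ")
    print()
```

```text
[0.52060253 0.02973905 0.09420507] [-0.2842049  -5.18427877 -1.39492674] [-0.9542053 -0.1255557  0.0625014]
top 0.61 3410
(32, [103.3, 121.6], [0.4757, 0.5067]) (40, [106.2, 118.6], [0.4785, 0.5119]) (48, [110.4, 112.3], [0.4992, 0.5103]) (72, [135.4, 140.4], [0.4503, 0.4758]) (80, [139.9, 143.0], [0.45, 0.5028]) (88, [138.8, 141.2], [0.4497, 0.5175]) (96, [138.8, 141.6], [0.4494, 0.5371]) (104, [139.1, 141.7], [0.4493, 0.5579]) (112, [139.0, 142.0], [0.449, 0.5713]) (120, [138.7, 141.4], [0.4487, 0.5727]) (128, [139.1, 142.0], [0.4484, 0.5722]) (136, [139.2, 141.8], [0.4482, 0.5719]) (144, [139.3, 142.1], [0.4478, 0.573]) (152, [139.4, 141.9], [0.4475, 0.5722]) (160, [139.4, 141.9], [0.4473, 0.5729]) (168, [139.7, 142.0], [0.447, 0.5732]) (176, [139.5, 142.1], [0.4466, 0.5717]) 
scene 0.83 3054
(-16, [116.0, 123.5], [0.516, 0.5295]) (32, [111.5, 119.6], [0.5362, 0.5612]) (40, [104.8, 112.1], [0.5322, 0.5834]) (48, [111.2, 118.3], [0.5262, 0.5839]) (56, [117.5, 124.5], [0.5212, 0.5836]) (64, [126.1, 132.7], [0.5144, 0.583]) (72, [133.0, 139.2], [0.5063, 0.5831]) (80, [138.9, 144.6], [0.4978, 0.5828]) (88, [138.3, 143.6], [0.4883, 0.5826]) (96, [139.2, 143.9], [0.4805, 0.5824]) (104, [139.3, 143.2], [0.4759, 0.5823]) (112, [138.7, 143.6], [0.4716, 0.5817]) (120, [139.1, 144.5], [0.4684, 0.5813]) (128, [138.8, 143.5], [0.4668, 0.5813]) (136, [138.7, 143.7], [0.4656, 0.5806]) (144, [139.3, 144.2], [0.4669, 0.5807]) (152, [139.0, 143.7], [0.4642, 0.5807]) (160, [139.1, 145.1], [0.4612, 0.5813]) (168, [139.5, 144.3], [0.4558, 0.5797]) (176, [139.1, 143.4], [0.4552, 0.5798]) (184, [135.9, 142.7], [0.4644, 0.58]) (192, [92.3, 108.1], [0.5773, 0.5796])
```

Contact felt at 5 N. The bin sits about 0.03 rad off square, so I'll back off slightly, square it, and bring both feet up again.

{"name": "move_arm", "arguments": {"series": [[[0,-0.7,0,0,0],[0,-1.5,0,0,-0.01],[0,-1.5,0,0,-0.02],[0,-1.5,0,0,-0.03],[0,-1.2,0,0,-0.034],[0,-0.8,0,0,-0.034],[0,-0.4,0,0,-0.034],[0,0,0,0,-0.034],[0,0.2,0,0,-0.034],[0,0.2,0,0,-0.034]]]}}

```text
time_s: 11.45
eef_pos: [0.5208, 0.0304, 0.0944]
eef_rot: [0.0, 0.646, 0.764, 0.0]
wrist_force: [-0.6, -1.0, 0.1]
opening: 0.175
grasp_force: 59.0
```

{"name": "move_arm", "arguments": {"series": [[[0,0.4,0,0,0],[0,0.7,0,0,0],[0,1,0,0,0],[0,1.2,0,0,0],[0,1.4,0,0,0],[0,1.6,0,0,0],[0,1.7,0,0,0],[0,1.8,0,0,0],[0,1.8,0,0,0],[0,1.8,0,0,0]]]}}

```text
time_s: 12.28
eef_pos: [0.5203, 0.0316, 0.0942]
eef_rot: [0.0, 0.646, 0.764, -0.0]
wrist_force: [-0.2, -6.0, -0.7]
opening: 0.174
grasp_force: 58.7
```

{"name": "move_arm", "arguments": {"series": [[[0,-1,0,-1,0],[0,-1.5,0,-3,0],[0,-2.2,0,-5,0],[0,-2.9,0,-7,0],[0,-3.6,0,-9.5,0],[0,-4.3,0,-12,0],[0,-5.1,0,-14.5,0],[0,-5.9,0,-17,0],[0,-6.5,0,-19,0],[0,-6.8,0,-20,0]]]}}

```text
time_s: 13.12
eef_pos: [0.5215, 0.0255, 0.1145]
eef_rot: [-0.0, 0.646, 0.764, 0.0]
wrist_force: [0.5, 0.3, -3.3]
opening: 0.177
grasp_force: 58.6
```

```bash
cat >> h.py <<'E'
f=np.array([-.1558,.9878]);g=np.array([.9878,.1558]);E=np.array([.5442,-.0825])@f
def pitch(names=("top","scene")):
    s=ctrl.get_obs();G=s["eef_pos"][:2]@f;print(s["time_s"],s["eef_pos"],s["wrist_force"],s["torque"],"tcp shelf x",round((E-G)*-1000-165,1))
    for n in names:
        im,d=camera(n);P=cloud(n,d);o=outline_of("bin",n)
        if not o: print(n,"none");continue
        q=P[(cv2.erode(o[0]["region"].astype(np.uint8),np.ones((3,3)))>0)&(d>0)];b=(G-q[:,:2]@f);z=q[:,2]
        m=(b>.07)&(b<.24)
        # robust fit of top plane: upper points
        bb,zz=b[m],z[m];
        for _ in range(8):
            A=np.c_[bb,np.ones_like(bb)];c=np.linalg.lstsq(A,zz,rcond=None)[0];r=zz-A@c;k=(r>-.006)&(r<.02);bb,zz=bb[k],zz[k]
        print(n,round(o[0]["conf"],2),len(bb),"pitch",round(-np.arctan(c[0]),3),"top z at b=.1,.2:",np.round(c[0]*np.array([.1,.2])+c[1],4),"res",round(float(np.std(zz-np.c_[bb,np.ones_like(bb)]@c)),4),"b range",bb.min().round(3),bb.max().round(3))
    return im
E
python3 -c "
from h import *
pitch()"
```

```text
13.1167 [0.52147581 0.0254959  0.11454046] [ 0.48348318  0.33182833 -3.31486613] [ 0.59491266  0.02840438 -0.04087983] tcp shelf x -54.8
top 0.66 2714 pitch 0.037 top z at b=.1,.2: [0.1553 0.1517] res 0.0016 b range 0.072 0.169
scene 0.71 1067 pitch -0.223 top z at b=.1,.2: [0.18   0.2027] res 0.0024 b range 0.196 0.227
```

The bin has come up level and just touches the rail. I'll lift slowly so that it turns in the pads, keeping it at the lip, and check the force.

{"name": "move_arm", "arguments": {"series": [[[0,0.3,0,-1.5,0],[0,0.5,0,-3,0],[0,0.4,0,-4.5,0],[0,0.2,0,-6,0],[0,0,0,-7.5,0],[0,-0.5,0,-9,0],[0,-1,0,-10.5,0],[0,-1.5,0,-12,0],[0,-2,0,-13,0],[0,-2.4,0,-14,0]]]}}

```text
time_s: 14.15
eef_pos: [0.522, 0.023, 0.1285]
eef_rot: [0.0, 0.646, 0.764, 0.0]
wrist_force: [1.0, 0.8, -3.3]
opening: 0.172
grasp_force: 58.5
```

```bash
python3 -c "
from h import *
pitch()"
```

```text
14.15 [0.52195318 0.02298472 0.12846074] [ 0.97911773  0.81170261 -3.34635962] [ 0.6075112   0.08935827 -0.00249075] tcp shelf x -57.3
top 0.67 2463 pitch 0.1 top z at b=.1,.2: [0.1624 0.1524] res 0.0016 b range 0.074 0.165
scene 0.6 1814 pitch 0.102 top z at b=.1,.2: [0.1627 0.1525] res 0.0027 b range 0.07 0.17
```

{"name": "move_arm", "arguments": {"series": [[[0,-0.6,0,-1.5,0],[0,-1.5,0,-3.5,0],[0,-2.5,0,-6,0],[0,-3.8,0,-8.5,0],[0,-5.1,0,-11,0],[0,-6.4,0,-13.5,0],[0,-7.7,0,-16,0],[0,-9,0,-18.5,0],[0,-10,0,-20.5,0],[0,-10.7,0,-22,0]]]}}

```text
time_s: 15.18
eef_pos: [0.5238, 0.0124, 0.1506]
eef_rot: [0.0, 0.646, 0.764, 0.0]
wrist_force: [-0.6, 0.4, -3.6]
opening: 0.176
grasp_force: 58.5
```

```bash
python3 -c "
from h import *
im=pitch(('top','scene'));cv2.imwrite('pics/e.png',im)"
```

```text
15.1833 [0.52378088 0.01235628 0.15062708] [-0.64614397  0.42143725 -3.56460783] [0.69976609 0.10677927 0.00354252] tcp shelf x -68.1
top 0.94 1877 pitch 0.222 top z at b=.1,.2: [0.1729 0.1503] res 0.0016 b range 0.078 0.155
scene 0.58 1575 pitch 0.218 top z at b=.1,.2: [0.173  0.1508] res 0.0026 b range 0.071 0.159
```

Pitch is 0.22 and the feet are about 3 mm above the lip, with light forces. Now I'll draw it off along its own slope.

{"name": "move_arm", "arguments": {"series": [[[0,0.5,0,0.6,0],[0,3,0,0.2,0],[0,6,0,-0.5,0],[0,10,0,-1.3,0],[0,14,0,-2.2,0],[0,18,0,-3,0],[0,22,0,-3.9,0],[0,26,0,-4.8,0],[0,29,0,-5.4,0],[0,31,0,-5.8,0]]]}}

```text
time_s: 16.22
eef_pos: [0.5185, 0.0436, 0.1563]
eef_rot: [0.0, 0.646, 0.764, 0.0]
wrist_force: [0.2, 0.1, -2.7]
opening: 0.172
grasp_force: 58.5
```

```bash
python3 -c "
from h import *
im=pitch(('top',))"
```

```text
16.2167 [0.51847714 0.04361917 0.15625579] [ 0.16189418  0.08373294 -2.68419801] [ 0.41434255  0.06339822 -0.04768615] tcp shelf x -36.4
top 0.68 3462 pitch 0.213 top z at b=.1,.2: [0.1789 0.1574] res 0.0016 b range 0.07 0.185
```

{"name": "move_arm", "arguments": {"series": [[[0,4,0,-0.8,0],[0,9,0,-1.9,0],[0,15,0,-3.2,0],[0,21,0,-4.4,0],[0,27,0,-5.7,0],[0,33,0,-7,0],[0,39,0,-8.3,0],[0,45,0,-10,0],[0,50,0,-12,0],[0,53,0,-13.5,0]]]}}

```text
time_s: 17.15
eef_pos: [0.5096, 0.0961, 0.1699]
eef_rot: [0.0, 0.645, 0.764, 0.0]
wrist_force: [-1.6, -0.3, -1.8]
opening: 0.176
grasp_force: 58.6
```

{"name": "move_arm", "arguments": {"series": [[[0,5,0,-4,0],[0,14,0,-8,0],[0,25,0,-12,0],[0,37,0,-15,0],[0,49,0,-15,0],[0,61,0,-15,0],[0,73,0,-15,0],[0,84,0,-15,0],[0,92,0,-15,0],[0,97,0,-15,0]]]}}

```text
time_s: 17.98
eef_pos: [0.4931, 0.1923, 0.1843]
eef_rot: [-0.0, 0.645, 0.764, -0.0]
wrist_force: [-0.3, -0.0, -1.6]
opening: 0.177
grasp_force: 58.6
```

```bash
python3 -c "
from h import *
im=pitch(('top','scene'))
cv2.imwrite('pics/f.png',im)"
```

```text
17.9833 [0.49312778 0.19230263 0.18434727] [-0.30627086 -0.01959469 -1.59427106] [ 0.26268407  0.0479104  -0.02110403] tcp shelf x 114.4
top 0.32 26831 pitch -0.0 top z at b=.1,.2: [-0.0005 -0.0005] res 0.0019 b range 0.07 0.24
scene 0.57 3642 pitch 0.206 top z at b=.1,.2: [0.2078 0.1869] res 0.0025 b range 0.07 0.235
```

View pics/f.png

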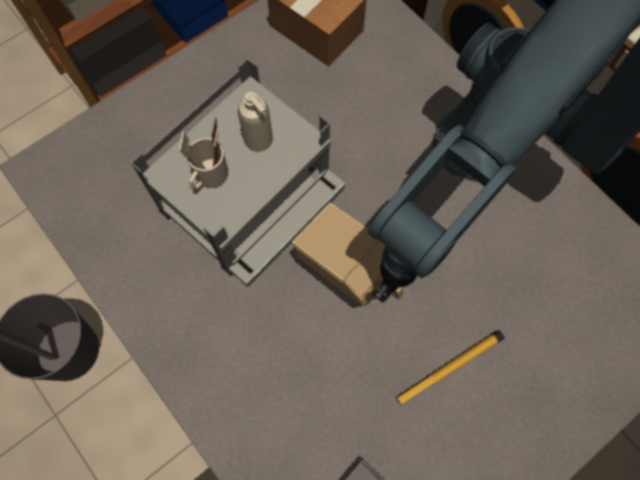

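Clear of the shelf: the bin sits at (345,255), about 50 mm off the deck's edge (240–340, 175–280). Lowering now.

{"name": "move_arm", "arguments": {"series": [[[0,0,0,8,0],[0,0,0,18,0],[0,0,0,30,0],[0,0,0,42,0],[0,0,0,54,0],[0,0,0,65,0],[0,0,0,74,0],[0,0,0,80,0],[0,0,0,84,0],[0,0,0,86,0]]]}}

```text
time_s: 19.02
eef_pos: [0.4934, 0.191, 0.0979]
eef_rot: [-0.0, 0.646, 0.764, -0.0]
wrist_force: [0.1, -0.1, -1.8]
opening: 0.178
grasp_force: 58.6
```

{"name": "move_arm", "arguments": {"series": [[[0,0,0,1.5,0],[0,0.3,0,3,0],[0,0.7,0,5,0],[0,1.3,0,7,0],[0,2,0,9.5,0],[0,3,0,12,0],[0,4,0,14.5,0],[0,5,0,17,0],[0,6,0,19,0],[0,6.5,0,20,0]]]}}

```text
time_s: 19.85
eef_pos: [0.4927, 0.1977, 0.0786]
eef_rot: [0.0, 0.646, 0.764, 0.0]
wrist_force: [0.2, 1.7, 2.8]
opening: 0.17
grasp_force: 59.1
```

```bash
python3 -c "
from h import *
im=pitch(('top','scene'))"
```

```text
19.85 [0.49269705 0.19766441 0.07856032] [0.1929679  1.73457793 2.76821784] [-0.15987004 -0.06572532  0.06697084] tcp shelf x 119.8
top 0.97 5229 pitch 0.14 top z at b=.1,.2: [0.1079 0.0938] res 0.0018 b range 0.07 0.234
scene 0.69 3248 pitch 0.14 top z at b=.1,.2: [0.1084 0.0943] res 0.0028 b range 0.07 0.235
```

{"name": "move_arm", "arguments": {"series": [[[0,0.7,0,2,0],[0,1.6,0,4.5,0],[0,2.5,0,7,0],[0,3.5,0,10,0],[0,4.5,0,13,0],[0,5.5,0,16,0],[0,6.5,0,19,0],[0,7.5,0,21.5,0],[0,8.3,0,24,0],[0,9,0,26,0]]]}}

```text
time_s: 20.88
eef_pos: [0.4908, 0.2062, 0.0522]
eef_rot: [-0.0, 0.646, 0.764, -0.0]
wrist_force: [0.4, 0.7, 2.3]
opening: 0.174
grasp_force: 59.3
```

```bash
python3 -c "
from h import *
im=pitch(('top','scene'))"
```

```text
20.8833 [0.49083288 0.20621364 0.05215948] [0.3965434  0.74233032 2.33069682] [-0.39755171 -0.07734079  0.03300764] tcp shelf x 128.5
top 0.79 5195 pitch 0.025 top z at b=.1,.2: [0.093  0.0905] res 0.0018 b range 0.07 0.234
scene 0.66 3152 pitch 0.028 top z at b=.1,.2: [0.0936 0.0908] res 0.0029 b range 0.07 0.232
```

{"name": "move_arm", "arguments": {"series": [[[0,0.3,0,1,0],[0,0.6,0,2,0],[0,1,0,3,0],[0,1.3,0,3.8,0],[0,1.5,0,4.4,0],[0,1.6,0,4.8,0],[0,1.7,0,5.1,0],[0,1.8,0,5.4,0],[0,1.8,0,5.7,0],[0,1.8,0,5.7,0]]]}}

```text
time_s: 21.92
eef_pos: [0.4907, 0.208, 0.0469]
eef_rot: [0.0, 0.646, 0.764, 0.0]
wrist_force: [0.8, -2.0, 0.6]
opening: 0.177
grasp_force: 59.2
```

```bash
python3 -c "
from h import *
im=pitch(('top','scene'))"
```

```text
21.9167 [0.49074502 0.208024   0.04685726] [ 0.78831974 -1.95921426  0.60678123] [-0.75450917 -0.12348022  0.08336779] tcp shelf x 130.3
top 0.75 5223 pitch 0.003 top z at b=.1,.2: [0.09   0.0897] res 0.0018 b range 0.07 0.235
scene 0.61 3234 pitch 0.007 top z at b=.1,.2: [0.0907 0.09  ] res 0.0029 b range 0.07 0.235
```

{"name": "move_arm", "arguments": {"series": [[[0,0,0,0.2,0],[0,0,0,0.4,0],[0,0,0,0.6,0],[0,0,0,0.8,0],[0,0,0,0.9,0],[0,0,0,1,0],[0,0,0,1,0],[0,0,0,1,0],[0,0,0,1,0],[0,0,0,1,0]]]}}

```text
time_s: 22.95
eef_pos: [0.4907, 0.2083, 0.046]
eef_rot: [-0.0, 0.646, 0.764, 0.0]
wrist_force: [-0.3, 2.0, 1.6]
opening: 0.174
grasp_force: 59.3
```

{"name": "move_arm", "arguments": {"series": [[[0.2,0,0,0,0],[0.25,0,0,0,0],[0.35,0,0,0,0],[0.5,0,0,0,0],[0.7,0,0,0,0],[0.9,0,0,0,0],[1,0,0,0,0],[1,0,0,0,0],[1,0,0,0,0],[1,0,0,0,0]]]}}

```text
time_s: 23.78
eef_pos: [0.4907, 0.2081, 0.0459]
eef_rot: [-0.0, 0.646, 0.764, -0.0]
wrist_force: [-0.3, -0.5, -0.5]
opening: 1.0
grasp_force: 0.0
```

{"name": "move_arm", "arguments": {"series": [[[1,0,0,-8,0],[1,0,0,-20,0],[1,0,0,-35,0],[1,0,0,-55,0],[1,0,0,-75,0],[1,0,0,-95,0],[1,0,0,-115,0],[1,0,0,-135,0],[1,0,0,-150,0],[1,0,0,-155,0]]]}}

```text
time_s: 24.62
eef_pos: [0.4924, 0.2085, 0.2052]
eef_rot: [0.002, 0.646, 0.764, 0.002]
wrist_force: [1.1, -0.0, 1.0]
opening: 1.005
grasp_force: 0.0
```

```bash
python3 -c "
from h import *
im=pitch(('top','scene'))
cv2.imwrite('pics/g.png',im)"
```

```text
24.6167 [0.4924204  0.20846465 0.20520372] [ 1.13282073 -0.03241069  1.00565751] [ 0.05802333 -0.03637966  0.04854397] tcp shelf x 130.5
top 0.59 5232 pitch -0.003 top z at b=.1,.2: [0.0893 0.0896] res 0.0018 b range 0.07 0.236
scene 0.71 3427 pitch 0.001 top z at b=.1,.2: [0.0898 0.0898] res 0.0029 b range 0.07 0.234
```

View pics/g.png

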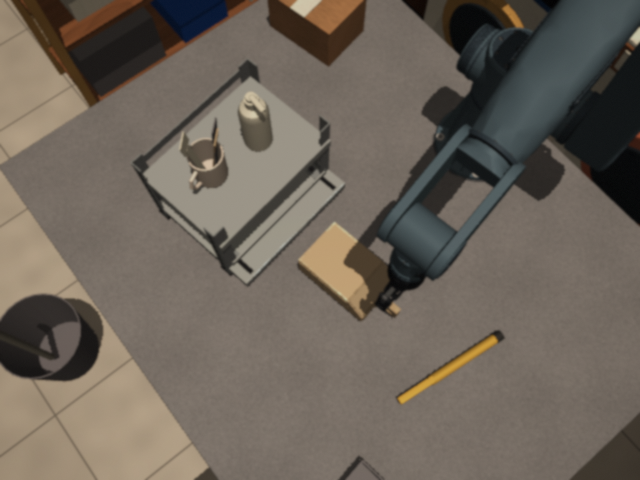

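The bin stands flat at (350,270), well clear of the shelf, with the gripper above it and the other items untouched.

```bash
python3 -c "
from h import *
print(order.hand_in())"
```

```text
the job is handed in; nothing more can be done
None
```

The bin came off the shelf as asked (squared up and set against the lip, then tipped and drawn out) and stands flat on the worktop about 60 mm in front of the shelf; contact forces I read stayed around 6 N or less, the gripper has let go, the mug, bottle and brush were not touched, and the job was handed in at about 25 s.

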